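Start the flange nut on the die stand's stud

TASK

Fasten the die on its stand: set the brass flange nut, flange down, on the stand's upright stud, back it off (counter-clockwise seen from above) until you feel the thread drop in, then turn it clockwise until it comes up firmly against its stop, fully home. Stop as soon as you feel the stop or a wall: never wring or press the nut hard against the stud. Leave the nut there, released, and the other things on the bench undisturbed.

Things in the scene. Friction and masses are not known exactly. Their poses are not given: they have to be found in the camera images.
- nut_centre (a point): centre, half-way up, of the loose brass flange nut (0.22 kg): hexagon 52 mm across flats, 44 mm tall in all; its lowest 6 mm is a round flange 70 mm wide. Stands flange down, this point 22 mm over its underside. z up its axis, x square out through a flat, so flats every 60 deg from x. Bore 38.6 mm, inside it three 4 mm thread teeth 120 deg apart, midway up
- stand: fixed die stand; origin on the stud's axis at bench height, z up. Grey square plate 112 x 112 x 16 mm, on it a round steel die 92 mm wide, 20 mm thick (top at 36 mm), and an upright steel stud that cannot turn. Height of nut_centre over this origin: 72 to 75 mm resting on top of the thread, 62.5 to 65 mm dropped into a thread start, 58.6 mm fully home
- thread_top (a point): on the stud's axis at the top of its thread, 69 mm above the bench. Coarse right-handed three-start thread, 36 mm wide; the nut's bore has 1.3 mm play all round. A thread start every 120 deg, at angles that differ every time and are not given by any axis. On top of the thread the nut turns level; turned clockwise there its teeth run into walls 3 mm high
- stud_tip (a point): tip of the stud, a plain taper, 83 mm above the bench. Backed off (counter-clockwise) up to 120 deg, a nut that is free to fall drops about 8 mm into a thread start, then meets a hard wall within 18 deg more. From there clockwise it screws down 5 mm per 60 deg to a hard stop, fully home, after 49 to 67 deg. Clamped hard, it cannot fall A twist of 0.2 to 0.4 N m is firm; 1 N m is too much
- spanner: small open-end spanner lying on the bench, 134 mm long, 5 mm thick; bystander
- marker_pen: black and white marker pen lying on the bench, 130 mm long, 13 mm thick; bystander
- spare_punch: ground steel punch block, 32 x 50 x 43 mm, standing on the bench; bystander
- tally_counter: silver hand tally counter, 45 x 52 x 33 mm, standing on the bench; bystander

How it is judged:
By the outcome, as a careful person would: the job done as asked, in the order asked, and still so for the second after the job is handed in, with the robot touching nothing.
It also fails if it takes over 67 s, if anything falls off the work surface, if the arm or the gripper's body presses on something with over 40 N, if the wrist force passes 120 N, or if a joint passes its speed limit or range.

ROBOT

A 6-joint arm with a two-finger parallel gripper is mounted at the origin on a cart in front of the work surface, level with it; the furniture and walls round the work are solid. World frame = base frame: x ahead of the robot, y to its left, z up, the work surface at z = 0. Lengths are in m, angles in rad, forces in N, time in s.
With the tool pointing down it reaches from about 0.225 to 0.725 m from the base axis. Payload 3.1 kg.
Tool frame: the origin (TCP) lies on the front face of the gripper's body, between the roots of the fingers; the fingertips stand 73 mm ahead of it and the grasp point (between the pads) lies 54 mm ahead of it; z points along the fingers, y is the line along which they close (so a half turn about z gives the same grasp; the last joint's range is limited). The gripper opens to 85 mm and grips with 20 to 120 N. Pads are 22 mm wide; open, the fingers measure 114 mm over their backs; the gripper's body (76 mm by 85 mm) begins 54 mm behind the grasp point. The pads swing forward as they close: fully open they stand 13 mm farther back than shut.
Start: joints at [1.177, 0.048, 0.099, 1.622, 0, 1.443], TCP at [0.138, 0.507, 0.304] pointing down, gripper open.
Joint ranges: [-2.91, 2.91], [-0.99, 1.94], [-1.21, 1.42], [-2.12, 2.29], [-1.49, 1.47], [-3.14, 3.14]. Speed limits (rad/s): [2.79, 2.79, 3.14, 3.14, 3.14, 3.14].

INTERFACE

Orientations are given as a rotation vector (axis times angle).
In Python, from bench import ctrl gives the robot as it stands. Calls block until the motion is done:
- ctrl.move_to(position, orientation): joint-space move of the TCP to a pose.
- ctrl.move_l(position, frame=None, speed=0.15, stop_force=None): straight line of the TCP; frame=None keeps the orientation; speed is the mean speed in m/s. With stop_force (N) it stops when the force on the tool has changed by that much, and returns True; else False.
- ctrl.move_j(angles): joint-space move.
- ctrl.gripper_to(opening, strength=None): opening from 0.0 (shut) to 1.0 (fully open); strength is the grip in N (None keeps the last); returns when the fingers have stopped.
- ctrl.wait(seconds).
- ctrl.solve_ik(position, orientation): joint angles nearest the present ones, or None.
- ctrl.capture(name): name is "scene" or "top" or "wrist"; returns a dict with "color" (480x640x3 uint8, red, green, blue), "mtx" (3x3 intrinsics, pixels), "distortion" ([k1, k2, p1, p2, k3] as OpenCV has them; the pictures are not rectified), "world_from_camera" (4x4, takes a point from camera to world coordinates). Camera axes: x right, y down, z forward; pixel columns grow to the right and rows downward; lengths in m; the calibration is good to about 2 mm. A picture is of the moment at which its call begins. There is no depth.
A pose or a line that the arm cannot do raises ctrl.IKError and nothing moves.
- ctrl.finish_job(): hands the job in; it is judged then, once.
Readings, each from a call of its own:
- ctrl.get_clock(): time.
- ctrl.get_joints(): joint angles.
- ctrl.get_dq(): joint speeds.
- ctrl.get_joint_torque(): joint torques, N m.
- ctrl.get_position(): TCP position.
- ctrl.get_tool_rot(): TCP orientation.
- ctrl.get_ft_force(): force on the tool from outside, world axes, zero at the start.
- ctrl.get_torque(): the same for the moment, N m.
- ctrl.get_opening(): opening from 0.0 (shut) to 1.0 (fully open).
- ctrl.get_grip_force(): force on a finger pad.
Only numpy, scipy, OpenCV 4.12 (cv2) and the standard library are available. Lean on these libraries where they do the work, as an engineer would, in place of code of your own. Each camera call takes 0.05 s, during which the arm holds its last target. There are 200 camera calls.

## Working session

There is one attempt and no reset: what is moved stays moved. The work goes in short steps, each a Python script; the robot and the scene stay as the last script left them, time stands still between calls to the robot, and variables do not carry over. Pictures are saved under pics/ and viewed, at most 10 in all, crops included, and the job is handed in when it is done.

```bash
ls; mkdir -p pics; python3 - <<'E'
from bench import ctrl
import cv2,numpy as np,pickle
d={}
for n in("scene","top","wrist"):
    c=ctrl.capture(n);d[n]=c;print(n,c["mtx"].round(1).tolist(),np.round(c["distortion"],3),c["world_from_camera"].round(3).tolist())
    cv2.imwrite(f"pics/{n}0.png",c["color"][:,:,::-1])
pickle.dump(d,open("caps0.pkl","wb"))
print(ctrl.get_clock(),ctrl.get_tool_rot(),ctrl.get_position(),ctrl.get_ft_force(),ctrl.get_torque())
E
```

```text
pics
scene [[595.4, 0.0, 315.1], [0.0, 595.4, 234.8], [0.0, 0.0, 1.0]] [-0.202  0.     0.     0.     0.   ] [[0.795, -0.278, 0.539, -0.151], [-0.606, -0.372, 0.703, -0.68], [0.005, -0.886, -0.465, 0.659], [0.0, 0.0, 0.0, 1.0]]
top [[584.2, 0.0, 314.9], [0.0, 584.2, 241.1], [0.0, 0.0, 1.0]] [-0.116  0.     0.     0.     0.   ] [[0.071, -0.974, 0.216, 0.286], [-0.997, -0.069, 0.016, 0.16], [-0.001, -0.217, -0.976, 1.2], [0.0, 0.0, 0.0, 1.0]]
wrist [[361.2, 0.0, 313.3], [0.0, 361.2, 240.0], [0.0, 0.0, 1.0]] [-0.015  0.     0.     0.     0.   ] [[0.263, 0.925, 0.276, 0.066], [0.965, -0.251, -0.077, 0.526], [-0.002, 0.286, -0.958, 0.372], [0.0, 0.0, 0.0, 1.0]]
0.15 [-4.16273975e-01 -3.11338585e+00  2.82960916e-03] [0.13779086 0.50623668 0.30296166] [ 1.19997362 -0.29541842 -0.0493617 ] [ 0.02323597 -0.03382871  0.01419946]
```

View pics/top0.png

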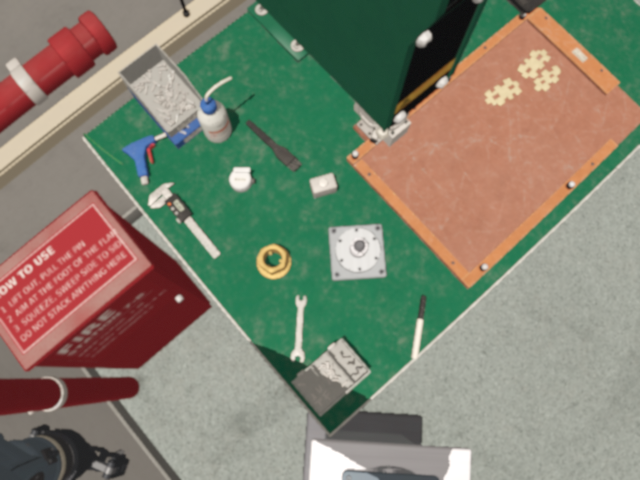

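View pics/scene0.png

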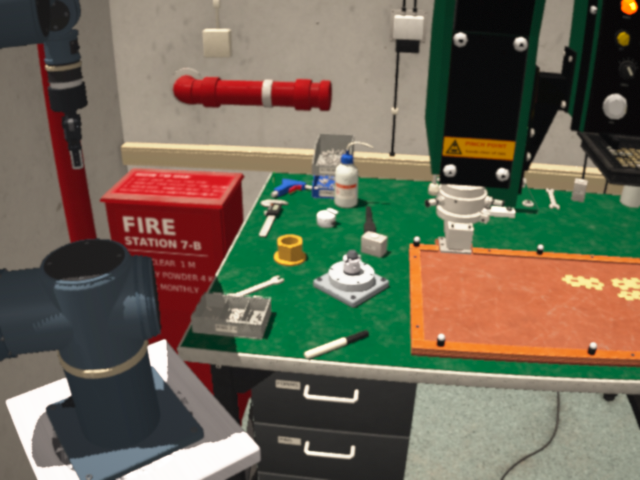

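View pics/wrist0.png

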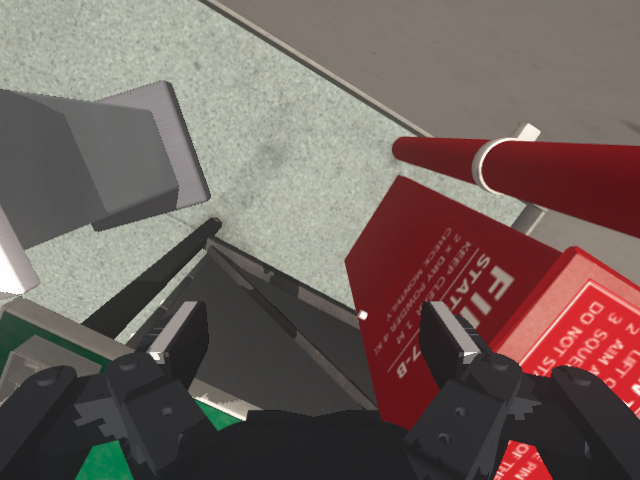

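The top view shows the nut at about (274,261), the stand at (357,250) with the stud tip near (360,246), the spanner at (299,328) and the pen at (419,327). The punch is at (323,185) and the tally counter at (241,179). The wrist camera looks past the fingers at the floor. Next I'll get rough positions by casting rays.

```bash
cat > h.py <<'E'
import numpy as np,cv2,pickle
from scipy.spatial.transform import Rotation as R
def ray(c,uv):
    p=cv2.undistortPoints(np.array(uv,float).reshape(-1,1,2),c["mtx"],c["distortion"])[:,0]
    d=np.c_[p,np.ones(len(p))]@c["world_from_camera"][:3,:3].T
    return c["world_from_camera"][:3,3],d
def onplane(c,uv,z):
    o,d=ray(c,uv); return o+d*((z-o[2])/d[:,2])[:,None]
def proj(c,P):
    M=np.linalg.inv(c["world_from_camera"]); rv=cv2.Rodrigues(M[:3,:3])[0]
    return cv2.projectPoints(np.array(P,float).reshape(-1,1,3),rv,M[:3,3],c["mtx"],c["distortion"])[0][:,0]
def brass(c):
    h=cv2.cvtColor(c["color"],cv2.COLOR_RGB2HSV)
    return cv2.inRange(h,(15,120,90),(32,255,255))
def down(yaw): # tool z down, tool y axis at world angle yaw
    y=np.array([np.cos(yaw),np.sin(yaw),0]);z=np.array([0,0,-1.])
    return R.from_matrix(np.c_[np.cross(y,z),y,z])
E
python3 - <<'E'
from h import *
from bench import ctrl
d=pickle.load(open("caps0.pkl","rb"))
t=d["top"]
m=brass(t); m2=np.zeros_like(m); m2[220:300,240:310]=m[220:300,240:310]
cs=max(cv2.findContours(m2,0,2)[0],key=cv2.contourArea)
print(cv2.boundingRect(cs))
P=onplane(t,cs[:,0],0.006);print("nut flange",P.min(0),P.max(0),cv2.minEnclosingCircle((P[:,:2]*1000).astype(np.float32)))
print("stud",onplane(t,[[359,247]],.083),onplane(t,[[329,227],[382,225],[386,277],[332,280]],.016))
T=np.eye(4);T[:3,:3]=R.from_rotvec(ctrl.get_tool_rot()).as_matrix();T[:3,3]=ctrl.get_position()
tc=np.linalg.inv(T)@d["wrist"]["world_from_camera"];print(tc.round(3))
for yaw in np.radians(range(-180,180,30)):
    try:
        q=ctrl.solve_ik([.42,.17,.25],down(yaw).as_rotvec());print(round(np.degrees(yaw)),None if q is None else np.round(q,2))
    except Exception as e: print(e)
E
```

```text
(259, 245, 31, 30)
nut flange [0.47423563 0.22964888 0.006     ] [0.53659205 0.29238572 0.006     ] ((503.45751953125, 260.96771240234375), 33.45521926879883)
stud [[0.5276197  0.09182018 0.083     ]] [[0.58029694 0.15256605 0.016     ]
 [0.59245481 0.0422246  0.016     ]
 [0.48316702 0.02891911 0.016     ]
 [0.46926889 0.13910852 0.016     ]]
[[ 0.    -0.958 -0.286  0.074]
 [ 1.     0.    -0.    -0.   ]
 [ 0.    -0.286  0.958 -0.069]
 [ 0.     0.     0.     1.   ]]
-180 [ 0.24 -0.15 -0.19  1.52  0.   -1.33]
-150 [ 0.24 -0.15 -0.19  1.52  0.   -1.86]
-120 [ 0.24 -0.15 -0.19  1.52 -0.   -2.38]
-90 [ 0.24 -0.15 -0.19  1.52  0.   -2.91]
-60 [ 0.24 -0.15 -0.19  1.52 -0.    2.85]
-30 [ 0.24 -0.15 -0.19  1.52  0.    2.33]
0 [ 0.24 -0.15 -0.19  1.52  0.    1.81]
30 [ 0.24 -0.15 -0.19  1.52  0.    1.28]
60 [ 0.24 -0.15 -0.19  1.52  0.    0.76]
90 [ 0.24 -0.15 -0.19  1.52  0.    0.24]
120 [ 0.24 -0.15 -0.19  1.52  0.   -0.29]
150 [ 0.24 -0.15 -0.19  1.52  0.   -0.81]
```

```bash
python3 - <<'E'
from h import *
from bench import ctrl
t0=ctrl.get_clock()
ctrl.move_to([.50,.18,.27],down(np.pi/2).as_rotvec())
print(ctrl.get_clock()-t0)
c=ctrl.capture("wrist");pickle.dump(c,open("w1.pkl","wb"));cv2.imwrite("pics/w1.png",c["color"][:,:,::-1])
print(ctrl.get_position(),ctrl.get_joints().round(3) if hasattr(ctrl.get_joints(),'round') else ctrl.get_joints())
print(proj(c,[[.503,.261,.044],[.5276,.0918,.083]]))
E
```

```text
1.7833
[0.49967735 0.18089492 0.27016495] [0.221 0.059 0.044 1.555 0.    0.22 ]
[[407.8122543  227.41484879]
 [196.17094583 271.36784147]]
```

View pics/w1.png

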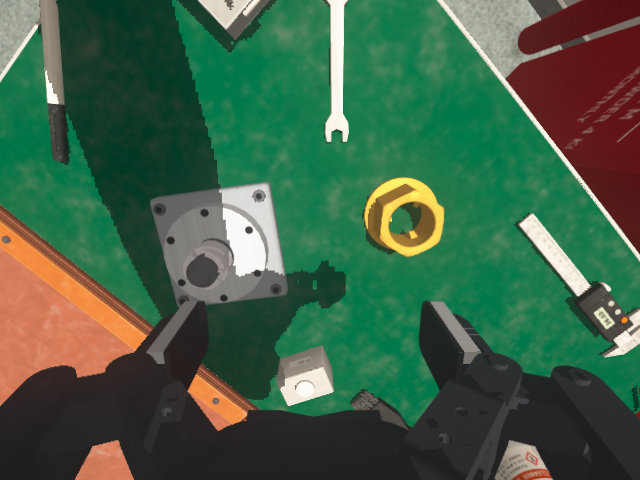

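The nut's top is near (411,222), the stud tip's dark disc is near (202,271) and the plate corners are visible. I need the hexagon's angle, so I'll crop in on both.

```bash
python3 - <<'E'
from h import *
c=pickle.load(open("w1.pkl","rb"));im=c["color"][:,:,::-1]
a=cv2.resize(im[170:264,355:455],None,fx=4,fy=4,interpolation=cv2.INTER_CUBIC)
b=cv2.resize(im[228:322,150:250],None,fx=4,fy=4,interpolation=cv2.INTER_CUBIC)
cv2.imwrite("pics/c1.png",np.hstack([a,b]))
E
```

```text
(no output)
```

View pics/c1.png

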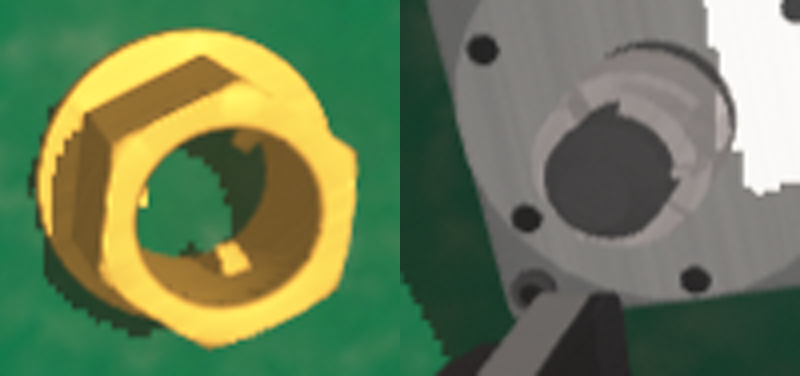

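In the left crop the hexagon's top corners are at (112,143), (238,85), (357,152), (345,262), (212,347) and (103,276). In the right crop the stud tip's dark disc is centred near (210,172).

```bash
python3 - <<'E'
from h import *
c=pickle.load(open("w1.pkl","rb"));t=pickle.load(open("caps0.pkl","rb"))
f=lambda p,o:(np.array(p,float)+.5)/4-.5+o
H=onplane(c,f([(112,143),(238,85),(357,152),(345,262),(212,347),(103,276)],(355,170)),.044)
ce=H.mean(0);v=H-ce;a=np.degrees(np.arctan2(v[:,1],v[:,0]))
print("hex c",ce,"r",np.linalg.norm(v,axis=1),"a",a.round(1),"corner mod60",(a%60).round(1))
print("opp",np.linalg.norm(H[:3]-H[3:],axis=1), (H[:3]+H[3:])/2)
m=brass(c);m[:, :340]=0;m[280:]=0
# flange bottom outline: hull of mask, project on z~0.003
cs=max(cv2.findContours(m,0,2)[0],key=cv2.contourArea)
# bore top circle
print("bore",onplane(c,f([(229,218)],(355,170)),.044))
print("tip",onplane(c,f([(210,172)],(150,228)),.083))
K=onplane(c,[(150,203),(270,183),(288,293)],.016);print("plate",K,(K[0]+K[2])/2,np.linalg.norm(K[0]-K[1]),np.linalg.norm(K[2]-K[1]))
# scene triangulation of stud tip
s=t["scene"];o1,d1=ray(s,[[351,256]]);print("scene tip pred",proj(s,[(K[0]+K[2])/2*[1,1,0]+[0,0,.083],[.5276,.0918,.083]]),"nut top pred",proj(s,[ce]))
E
```

```text
hex c [0.49893241 0.2638617  0.044     ] r [0.02927851 0.02695447 0.02905405 0.02806397 0.03000674 0.02913928] a [-120.4 -180.   116.6   67.3   -2.   -61.3] corner mod60 [59.6  0.  56.6  7.3 58.  58.7]
opp [0.05721192 0.05695243 0.05818389] [[0.4969313  0.26418334 0.044     ]
 [0.50044943 0.26333464 0.044     ]
 [0.49941649 0.26406714 0.044     ]]
bore [[0.5001276  0.26421772 0.044     ]]
tip [[0.52698416 0.09640484 0.083     ]]
plate [[0.48762138 0.03246937 0.016     ]
 [0.46949309 0.14234171 0.016     ]
 [0.57671266 0.1564019  0.016     ]] [0.53216702 0.09443563 0.016     ] 0.11135782248714224 0.10813753455033388
scene tip pred [[350.61458713 250.77808193]
 [349.71743168 251.97537394]] nut top pred [[288.13214915 240.48645718]]
```

```bash
python3 - <<'E'
from h import *
from bench import ctrl
yaw=np.pi/2
ims=[]
for n,p in(("stud",[.529,.095,.253]),("nut",[.500,.264,.214])):
    ctrl.move_to(p,down(yaw).as_rotvec());ctrl.wait(.2)
    c=ctrl.capture("wrist");c["tcp"]=ctrl.get_position();pickle.dump(c,open(f"{n}2.pkl","wb"))
    ims.append(cv2.resize(c["color"][140:340,215:415,::-1],None,fx=2,fy=2,interpolation=cv2.INTER_CUBIC))
cv2.imwrite("pics/c2.png",np.hstack(ims));print(ctrl.get_clock())
E
```

```text
3.675
```

View pics/c2.png

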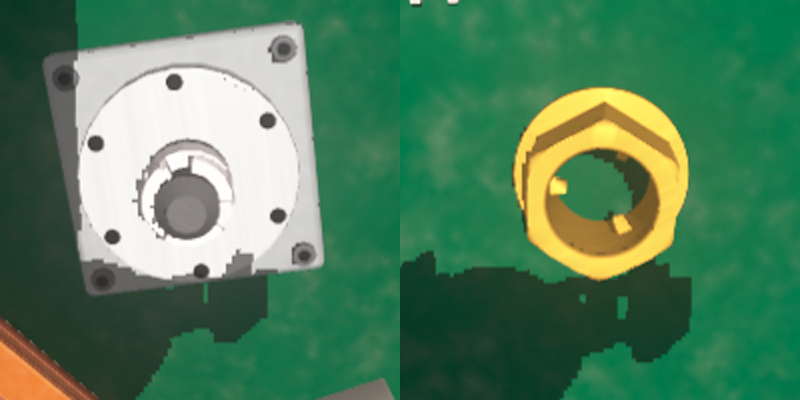

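```bash
python3 - <<'E'
from h import *
s=pickle.load(open("stud2.pkl","rb"));n=pickle.load(open("nut2.pkl","rb"))
f=lambda p,dx=0:(np.array(p,float)-[dx,0]+.5)/2-.5+[215,140]
print(s["tcp"],n["tcp"])
print("tip",onplane(s,f([(186,213)]),.083),"die",onplane(s,f([(189,172.5)]),.036))
K=onplane(s,f([(44,58),(303,25),(323,263),(88,294)]),.016);print("plate",K.mean(0),np.linalg.norm(K-np.roll(K,1,0),axis=1))
print("die edges",np.ptp(onplane(s,f([(79,172),(299,172),(189,65),(189,280)]),.036),axis=0))
H=onplane(n,f([(603,103),(527,150),(528,240),(598,279),(672,243),(676,149)],400),.044);print("hex",H.mean(0))
v=H-H.mean(0);print((np.degrees(np.arctan2(v[:,1],v[:,0]))%60).round(1),np.linalg.norm(H[:3]-H[3:],axis=1))
e=f([(544,198),(658,198),(601,148),(601,249)],400);B=onplane(n,e,.044);print("bore",B.mean(0),np.ptp(B,axis=0))
# auto: bright top face hole
h=cv2.cvtColor(n["color"],cv2.COLOR_RGB2HSV);m=cv2.inRange(h,(18,100,205),(32,255,255));m[:180]=0;m[300:]=0
cs,hi=cv2.findContours(m,cv2.RETR_CCOMP,cv2.CHAIN_APPROX_NONE)
for k,x in enumerate(cs):
    if hi[0,k,3]>=0 and cv2.contourArea(x)>300: E=cv2.fitEllipse(x);print(E,onplane(n,[E[0]],.044))
# flange outline left/right & full brass mask
g=cv2.cvtColor(s["color"],cv2.COLOR_RGB2GRAY);print(g[232:262:2,292:326:2])
E
```

```text
[0.52887451 0.09615744 0.25346602] [0.50086789 0.26267373 0.21468217]
tip [[0.53139145 0.09259933 0.083     ]] die [[0.52896371 0.09314753 0.036     ]]
plate [0.53109076 0.09313272 0.016     ] [0.10827529 0.10880495 0.10637812 0.10876861]
die edges [0.09110598 0.09013832 0.        ]
hex [0.49735238 0.26404935 0.044     ]
[58.5 57.   2.4 58.2 55.2  2.7] [0.06337357 0.06047007 0.06080026]
bore [0.49848228 0.26417383 0.044     ] [3.65442412e-02 3.95101830e-02 2.77555756e-17]
((316.3509521484375, 240.77667236328125), (55.196693420410156, 56.975677490234375), 65.34980010986328) [[0.49966969 0.26493716 0.044     ]]
[[253 251  92 116 117 119 121 123 125 125 125 126 125 122 116 248 254]
 [253 185 116 113 116 119 121 121 125 125 126 126 125 125 126 151 254]
 [228 106 110 112 114 119 120 122 124 125 126 126 125 125 123 117 246]
 [131 106 109 111 113 117 125 130 134 133 129 125 125 125 123 122 215]
 [124 105 108 110 115 135 137 136 136 137 137 133 123 122 122 120 144]
 [117 103 105 109 132 137 138 138 137 135 137 137 132 121 119 120 168]
 [104 101 101 111 138 137 136 137 138 138 136 136 136 117 117 117 148]
 [118  99  98 121 138 136 137 136 136 136 137 137 135 118 114 113 153]
 [138  97  98 114 138 138 136 137 137 136 135 137 137 118 111 112 186]
 [144  93  93 100 133 137 138 137 135 137 136 136 135 108 107 117 246]
 [248 121  93  96 126 133 134 138 138 136 137 137 123 103 105 159 225]
 [246 242 157  92  94 127 135 133 135 138 136 123 100 102 145 253 253]
 [239 246 251 104  91  93  99 114 120 113 105  96  99 165 251 253 252]
 [238 131 170 231 230 109  95  91  91  93  98 143 240 253 253 252 247]
 [245 244 229 249 253 253 251 239 239 242 251 254 253 252 247 244 246]]
```

```bash
python3 - <<'E'
from h import *
from bench import ctrl
r=down(np.radians(29.)).as_rotvec()
ctrl.move_to([.4993,.2643,.17],r)
f0=np.array(ctrl.get_ft_force())
print(ctrl.move_l([.4993,.2643,.078],speed=.08,stop_force=8))
ctrl.gripper_to(0.0,30)
print("open",ctrl.get_opening(),ctrl.get_grip_force(),ctrl.get_position(),ctrl.get_ft_force()-f0,ctrl.get_torque())
ctrl.move_l([.4993,.2643,.185],speed=.12);ctrl.wait(.3)
print("lifted",ctrl.get_opening(),ctrl.get_position(),ctrl.get_ft_force(),ctrl.get_torque(),ctrl.get_joints(),ctrl.get_clock())
c=ctrl.capture("wrist");c["tcp"]=ctrl.get_position();c["rot"]=ctrl.get_tool_rot();pickle.dump(c,open("held.pkl","wb"))
cv2.imwrite("pics/held.png",c["color"][:,:,::-1])
E
```

```text
False
open 0.6062592933058972 33.01777124404907 [0.49992378 0.26457671 0.0788033 ] [-0.5933313   0.20689739  2.43899421] [ 0.03748584 -0.02079253  0.05737187]
lifted 0.6104132765958836 [0.49895358 0.26417624 0.18427522] [ 0.57957379  0.6165377  -2.09202739] [-0.00589225  0.04577177 -0.02837269] [ 3.68161267e-01  1.58060904e-01 -1.97516720e-02  1.39431710e+00
  1.31547147e-06  1.43279930e+00] 7.725
```

View pics/held.png

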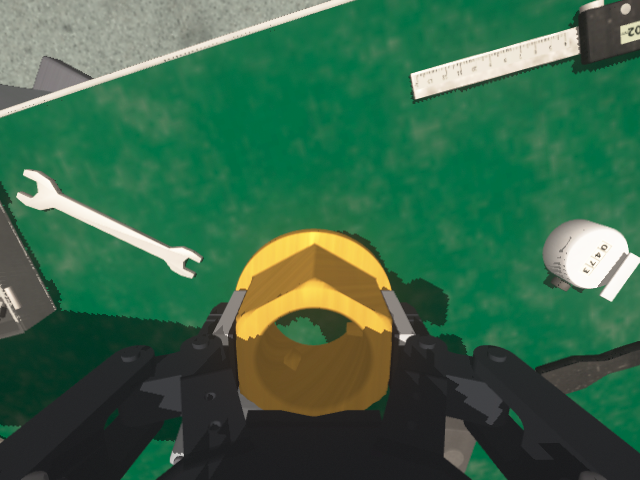

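The nut is held squarely between the pads, with its top bore rim spanning about x 253–371 and its upper edge at row 308. Next I'll measure the bore centre in the tool frame.

```bash
python3 - <<'E'
from h import *
from scipy.optimize import least_squares
c=pickle.load(open("held.pkl","rb"));V=c["color"].max(2).astype(int)
zt=c["tcp"][2]-.0348
pts=[]
for a in np.radians(range(-165,-10,5)):
    r=np.arange(35,75,.5);u=312+r*np.cos(a);v=350+r*np.sin(a)
    p=cv2.remap(V.astype(np.float32),u.astype(np.float32),v.astype(np.float32),1).ravel()
    k=np.argmax(p[2:]-p[:-2]) ;pts.append((u[k+1],v[k+1],p[k+2]-p[k]))
pts=np.array(pts);print(pts[::3].round(0).tolist())
g=pts[pts[:,2]>25,:2];P=onplane(c,g,zt)
s=least_squares(lambda q:np.hypot(P[:,0]-q[0],P[:,1]-q[1])-.0193,[.499,.264],loss="soft_l1",f_scale=.0005)
q=s.x;print("centre",q,"resid mm",np.abs(s.fun).mean()*1e3,len(g))
Rm=R.from_rotvec(c["rot"]).as_matrix();d=np.r_[q,zt]-c["tcp"];print("tool-frame offset",Rm.T@d, "vs cmd", Rm.T@(np.r_[q,zt]-[.4993,.2643,.185]))
print("hex corner r",np.hypot(*(onplane(c,[[314,280]],zt)[0,:2]-q)))
T=np.eye(4);T[:3,:3]=Rm;T[:3,3]=c["tcp"];print((np.linalg.inv(T)@c["world_from_camera"]).round(4))
for n in("stud2","nut2"):
    w=pickle.load(open(n+".pkl","rb"));print(n,w["world_from_camera"][:3,3],w["tcp"])
print(c["world_from_camera"][:3,3])
E
```

```text
[[256.0, 335.0, 66.0], [268.0, 324.0, 51.0], [279.0, 317.0, 64.0], [290.0, 312.0, 55.0], [301.0, 308.0, 72.0], [312.0, 308.0, 72.0], [323.0, 308.0, 66.0], [335.0, 311.0, 65.0], [346.0, 316.0, 71.0], [357.0, 324.0, 45.0], [379.0, 332.0, 47.0]]
centre [0.49785571 0.26445334] resid mm 0.4083808773770794 31
tool-frame offset [ 0.00082314 -0.00093212  0.03480091] vs cmd [ 0.00083151 -0.00115742  0.03531916]
hex corner r 0.02866100048625459
[[ 2.000e-04 -9.582e-01 -2.859e-01  7.350e-02]
 [ 1.000e+00  0.000e+00  5.000e-04 -1.100e-03]
 [-5.000e-04 -2.859e-01  9.582e-01 -6.910e-02]
 [ 0.000e+00  0.000e+00  0.000e+00  1.000e+00]]
stud2 [0.4549427  0.09627308 0.32275961] [0.52887451 0.09615744 0.25346602]
nut2 [0.4269655  0.26302423 0.28400535] [0.50086789 0.26267373 0.21468217]
[0.46259977 0.32796711 0.25361622]
```

```bash
python3 - <<'E'
from h import *
from bench import ctrl
P=np.array([ctrl.get_position() for _ in range(20)]);print("mean",P.mean(0),"sd",P.std(0))
q=np.array([ctrl.get_joints() for _ in range(5)]);print(q.mean(0),q.std(0))
print(ctrl.solve_ik([.4993,.2643,.185],down(np.radians(29)).as_rotvec()))
F=np.array([np.r_[ctrl.get_ft_force(),ctrl.get_torque()] for _ in range(20)]);print(F.mean(0),F.std(0));print(ctrl.get_clock())
C=[ctrl.capture("wrist")["world_from_camera"][:3,3] for _ in range(4)];print(C)
E
```

```text
mean [0.49909846 0.26419792 0.18448195] sd [5.55111512e-17 5.55111512e-17 8.32667268e-17]
[ 3.68124201e-01  1.57947924e-01 -1.94646213e-02  1.39427707e+00
 -4.45670391e-05  1.43279906e+00] [0. 0. 0. 0. 0. 0.]
[ 3.68145415e-01  1.57535326e-01 -1.88911962e-02  1.39436980e+00
  4.44089210e-16  1.43279626e+00]
[ 0.69342425 -0.6779532  -1.91252806  0.01051155 -0.05352596  0.00263545] [2.22044605e-16 2.22044605e-16 6.66133815e-16 3.46944695e-18
 2.08166817e-17 0.00000000e+00]
7.775
[array([0.46267616, 0.32799726, 0.25382127]), array([0.46273742, 0.32802157, 0.2539936 ]), array([0.46278372, 0.32804008, 0.25413045]), array([0.46281635, 0.32805311, 0.25423279])]
```

```bash
python3 - <<'E'
from h import *
from bench import ctrl
ro=down(np.radians(29.));Rm=ro.as_matrix()
c=pickle.load(open("held.pkl","rb"))
TC=np.eye(4);TC[:3,:3]=[[0,-.958,-.286],[1,0,0],[0,-.286,.958]];TC[:3,3]=[.074,0,-.069]
d=TC[:3,:3]@np.array([0,(150-240)/361.2,1]);o=TC[:3,3];L=(.107-o[2])/d[2];off=o+d*L;print(off)
tcp=np.array([.5312,.0929,.083])-Rm@off;print(tcp)
ctrl.move_to(tcp,ro.as_rotvec());ctrl.wait(.6)
c=ctrl.capture("wrist");pickle.dump(c,open("stud3.pkl","wb"))
p=proj(c,[[.5312,.0929,.083]])[0];print(p,ctrl.get_clock(),ctrl.get_position()-tcp)
u,v=(p-60).astype(int);u=max(u,0);v=max(v,0);print(u,v)
cv2.imwrite("pics/c3.png",cv2.resize(c["color"][v:v+120,u:u+120,::-1],None,fx=5,fy=5,interpolation=cv2.INTER_CUBIC))
E
```

```text
[0.06591262 0.         0.107     ]
[0.56315507 0.03525153 0.19      ]
[314.93940394 149.14247197] 9.5667 [-1.91052521e-05  6.72569591e-05 -9.96258387e-06]
254 89
```

View pics/c3.png

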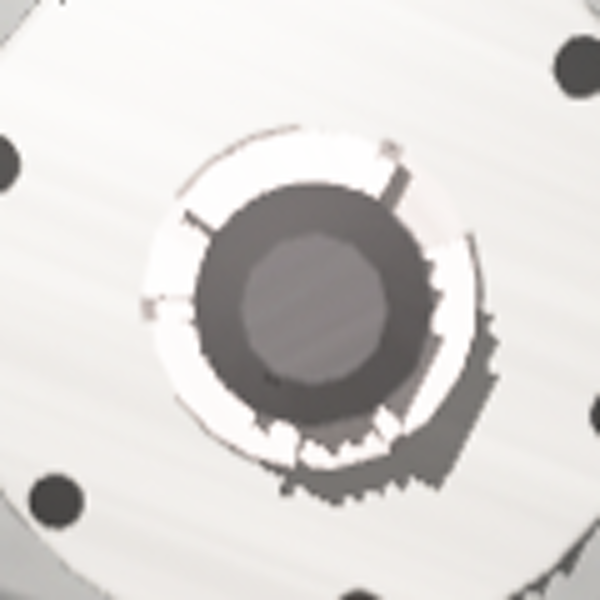

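The view is almost straight down: the tip disc is centred at crop (314.5,308) and the thread's outer circle at about (312,297.5).

```bash
python3 - <<'E'
from h import *
s=pickle.load(open("stud3.pkl","rb"));c=pickle.load(open("held.pkl","rb"))
f=lambda p:(np.array(p,float)+.5)/5-.5+[254,89]
tip=onplane(s,f([(314.5,308)]),.083)[0];th=onplane(s,f([(312,297.5)]),.069)[0];print(tip,th)
W=np.linalg.inv
TC=np.eye(4);TC[:3,:3]=[[0,-.9582,-.2859],[1,0,0],[0,-.2859,.9582]];TC[:3,3]=[.074,0,-.069]
for w in(s,): 
    T=w["world_from_camera"]@W(TC);print("tcp from cam",T[:3,3])
T=c["world_from_camera"]@W(TC);print("held tcp from cam",T[:3,3])
zt=T[2,3]-.0348
# recompute bore centre at this plane
from scipy.optimize import least_squares
V=c["color"].max(2).astype(np.float32);pts=[]
for a in np.radians(range(-165,-20,5)):
    r=np.arange(35,70,.5);u=(312+r*np.cos(a)).astype(np.float32);v=(350+r*np.sin(a)).astype(np.float32)
    p=cv2.remap(V,u,v,1).ravel();k=np.argmax(p[2:]-p[:-2]);pts.append((u[k+1],v[k+1]))
P=onplane(c,pts,zt)
for rad in(.0193,None):
    g=least_squares(lambda q:np.hypot(P[:,0]-q[0],P[:,1]-q[1])-(rad or q[2]),[.499,.264,.0193],loss="soft_l1",f_scale=.0003)
    print(g.x,"off tool",T[:3,:3].T@(np.r_[g.x[:2],zt]-T[:3,3]))
E
```

```text
[0.53208518 0.09283283 0.083     ] [0.53178253 0.09311918 0.069     ]
tcp from cam [0.56262593 0.03447691 0.19033188]
held tcp from cam [0.49846402 0.26323866 0.18460789]
[0.49772019 0.26440968 0.0193    ] off tool [ 1.38283598e-03 -6.93237139e-05  3.48020943e-02]
[0.49825828 0.26357695 0.02018771] off tool [ 3.93569420e-04 -2.59478715e-06  3.48020099e-02]
```

```bash
python3 - <<'E'
from h import *
from bench import ctrl
ro=down(np.radians(29.)).as_rotvec();x,y=.5329,.0931
ctrl.move_to([x,y,.185],ro);ctrl.wait(.4)
f0=np.array(ctrl.get_ft_force());t0=np.array(ctrl.get_torque());print(f0,t0)
for z,sp in((.155,.06),(.124,.025)):
    h=ctrl.move_l([x,y,z],speed=sp,stop_force=4)
    print(h,ctrl.get_position(),ctrl.get_ft_force()-f0,ctrl.get_torque()-t0)
    if h:break
print("nut centre h",ctrl.get_position()[2]-.0565,ctrl.get_clock())
E
```

```text
[-0.72338606 -0.03972003 -2.36001939] [-0.04345607  0.05127432  0.01532505]
False [0.53272099 0.09313695 0.1546892 ] [0.71823171 0.01535811 0.47945023] [ 0.0158485  -0.00592645 -0.01587399]
True [0.53264577 0.09313236 0.12803386] [0.49241818 0.36491025 6.03016092] [ 0.10734662 -0.01894057  0.04287527]
nut centre h 0.07153386197340167 11.9667
```

The nut rests on the thread top with its centre at about 72 mm and no side load. Next I'll loosen the grip to a slack cage and back it off in small steps, watching the torque and the bore rim in the wrist view.

```bash
cat >> h.py <<'E'
def rim(c):
    V=c["color"].max(2).astype(float);g=V[290-8:330,302:324].mean(1)   # looking for bright->dark going down
    V2=V[270:330,302:324].mean(1);d=V2[:-3]-V2[3:];k=int(np.argmax(d));return 271.5+k,round(d[k])
def turn(ctrl,deg,step,tlim,t0,cam=True,dz=0,droppx=None,r0=None):
    """turn joint 6 in steps; deg>0 = ccw from above. stops on |Mz|>tlim or rim shift"""
    q=np.array(ctrl.get_joints());n=int(np.ceil(abs(deg)/step));log=[];why=None
    for i in range(n):
        q[5]-=np.sign(deg)*np.radians(step);ctrl.move_j(q)
        m=np.array(ctrl.get_torque())-t0;f=np.array(ctrl.get_ft_force())
        r=rim(ctrl.capture("wrist")) if cam else (0,0)
        log.append((round((i+1)*step,1),round(m[2],3),np.round(f,1).tolist(),r))
        if abs(m[2])>tlim: why="torque";break
        if droppx and r0 and r0-r[0]>=droppx: why="drop";break
    return why,log
E
python3 - <<'E'
from h import *
from bench import ctrl
r=rim(ctrl.capture("wrist"));print("held rim",r)
ctrl.gripper_to(.630);print(ctrl.get_opening(),ctrl.get_grip_force(),rim(ctrl.capture("wrist")))
ro=ctrl.get_tool_rot();z=ctrl.get_position()[2]
ctrl.move_l([.53245,.0939,z],speed=.05);ctrl.wait(.3)
print(ctrl.get_position(),ctrl.get_ft_force(),ctrl.get_torque(),rim(ctrl.capture("wrist")),ctrl.get_clock())
t0=np.array(ctrl.get_torque());np.save("t0.npy",t0)
w,l=turn(ctrl,24,4,.15,t0);print(w,*l,ctrl.get_clock(),sep="\n")
E
```

```text
held rim (307.5, 117)
0.630688271430052 0.7615591585636139 (311.5, 115)
[0.53229698 0.09387255 0.12586452] [-0.03137205  1.94461143 -0.86146575] [-0.0366606  -0.00434162 -0.02009395] (312.5, 117) 12.8833
None
(4, np.float64(-0.019), [0.4, -0.2, 0.6], (312.5, 119))
(8, np.float64(0.034), [-0.2, -0.9, 0.3], (313.5, 116))
(12, np.float64(-0.046), [-0.3, 0.3, -0.1], (313.5, 118))
(16, np.float64(-0.013), [0.3, -0.4, 0.5], (313.5, 117))
(20, np.float64(-0.036), [0.4, -0.6, 0.6], (313.5, 113))
(24, np.float64(-0.024), [-0.3, 0.3, 0.0], (314.5, 116))
14.6833
```

```bash
python3 - <<'E'
from h import *
from bench import ctrl
t0=np.load("t0.npy")
w,l=turn(ctrl,116,4,.15,t0,droppx=3,r0=313.5);print(w,*l,ctrl.get_clock(),sep="\n")
c=ctrl.capture("wrist");cv2.imwrite("pics/after_ccw.png",c["color"][:,:,::-1]);print(ctrl.get_joints()[5])
E
```

```text
drop
(4, np.float64(-0.049), [-0.8, 0.0, 0.4], (314.5, 117))
(8, np.float64(0.019), [-0.9, -0.3, 0.3], (315.5, 119))
(12, np.float64(0.021), [0.6, -0.0, -1.1], (316.5, 111))
(16, np.float64(-0.0), [-0.0, -0.3, 1.0], (301.5, 91))
15.8833
0.4213319207703768
```

```bash
python3 - <<'E'
from h import *
from bench import ctrl
p=ctrl.get_position();print(p)
print(ctrl.move_l([.53245,.0939,.119],speed=.03,stop_force=4));ctrl.wait(.3)
t0=np.array(ctrl.get_torque());print(ctrl.get_position(),ctrl.get_ft_force(),t0,rim(ctrl.capture("wrist")))
t0=np.load("t0.npy")
w,l=turn(ctrl,-36,3,.12,t0);print(w,*l,ctrl.get_clock(),sep="\n")
c=ctrl.capture("wrist");cv2.imwrite("pics/cw1.png",c["color"][:,:,::-1])
E
```

```text
[0.53242657 0.09384186 0.125986  ]
False
[0.53255701 0.09389453 0.11916614] [-0.14403903 -0.2194185  -0.01817132] [0.0180477  0.02312079 0.01506262] (308.5, 113)
None
(3, np.float64(0.006), [1.5, -0.6, 0.5], (307.5, 110))
(6, np.float64(-0.039), [0.3, -0.3, 0.4], (307.5, 103))
(9, np.float64(-0.009), [0.3, 0.5, -0.2], (307.5, 95))
(12, np.float64(-0.004), [0.3, 0.6, -0.6], (307.5, 84))
(15, np.float64(0.009), [-0.0, 0.4, -0.3], (310.5, 79))
(18, np.float64(0.041), [-0.1, -0.6, 1.0], (310.5, 97))
(21, np.float64(-0.028), [-0.1, -0.4, -0.1], (310.5, 98))
(24, np.float64(-0.018), [-0.2, 0.3, 0.2], (310.5, 100))
(27, np.float64(-0.005), [-0.2, -0.3, -0.1], (310.5, 103))
(30, np.float64(0.001), [0.6, -0.6, 0.1], (310.5, 107))
(33, np.float64(-0.036), [-0.3, -0.1, 0.6], (310.5, 94))
(36, np.float64(0.053), [-0.7, 0.4, -0.6], (310.5, 93))
20.2667
```

View pics/cw1.png

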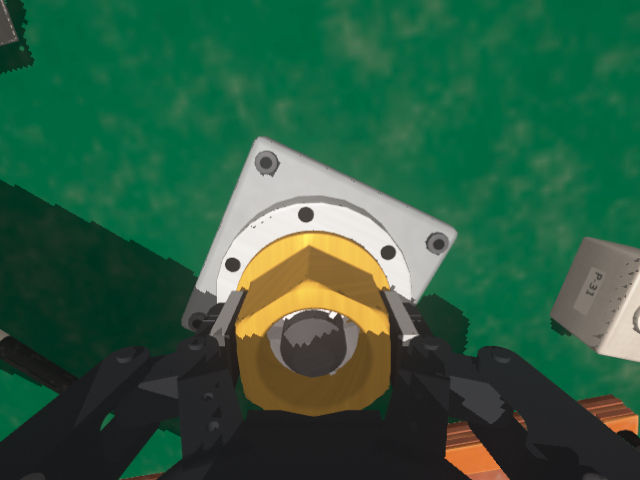

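The nut turns with the pads on the stud. The rim height puts its centre near 64 mm, so it has dropped in. I'll continue clockwise in finer steps.

```bash
python3 - <<'E'
from h import *
from bench import ctrl
t0=np.load("t0.npy")
w,l=turn(ctrl,-54,1.5,.13,t0);print(w,*l[::3],*l[-3:],ctrl.get_clock(),sep="\n")
ctrl.wait(.2);print(ctrl.get_torque()-t0,ctrl.get_joints()[5])
c=ctrl.capture("wrist");pickle.dump(c,open("cw2.pkl","wb"));cv2.imwrite("pics/cw2.png",c["color"][:,:,::-1])
s=ctrl.capture("scene");pickle.dump(s,open("sc2.pkl","wb"))
E
```

```text
torque
(1.5, np.float64(-0.014), [0.4, -0.7, 0.5], (310.5, 96))
(6.0, np.float64(-0.019), [-0.4, 0.4, 0.2], (308.5, 88))
(10.5, np.float64(-0.001), [-0.9, -0.5, -0.1], (308.5, 117))
(15.0, np.float64(-0.014), [1.3, -0.3, -0.5], (308.5, 120))
(19.5, np.float64(-0.024), [1.4, -0.4, -0.2], (308.5, 96))
(24.0, np.float64(0.013), [0.2, -0.6, -0.5], (309.5, 106))
(24.0, np.float64(0.013), [0.2, -0.6, -0.5], (309.5, 106))
(25.5, np.float64(0.061), [1.4, 1.1, 0.1], (310.5, 104))
(27.0, np.float64(0.238), [1.6, 1.6, -0.4], (310.5, 98))
25.7167
[ 0.48998347 -0.34345485  0.20916285] 1.517241350964799
```

```bash
python3 - <<'E'
from h import *
from bench import ctrl
ctrl.gripper_to(1.0)
print(ctrl.get_ft_force(),ctrl.get_torque())
Q=ctrl.get_joints();print(ctrl.get_position(),Q[5])
np.save("qgrip.npy",Q)
ctrl.move_l([.53245,.0939,.24],speed=.12)
# view from yaw where stud is nicely below the camera, two laterally separated views
for i,p in enumerate(([.53,.094,.25],[.45,.094,.25])):
    ctrl.move_to(p,down(np.pi/2).as_rotvec());ctrl.wait(.5)
    c=ctrl.capture("wrist");pickle.dump(c,open(f"f{i}.pkl","wb"));
    u,v=(proj(c,[[.5319,.093,.081]])[0]).astype(int);v0=max(v-60,0);u0=u-60;print(u0,v0)
    a=cv2.resize(c["color"][v0:v0+120,u0:u0+120,::-1],(400,400),interpolation=cv2.INTER_CUBIC)
    b=a if i==0 else np.hstack([b,a])
cv2.imwrite("pics/f.png",b);print(ctrl.get_clock())
E
```

```text
[ 0.36134499 -0.24529353  0.28627353] [-0.00123155 -0.03648567  0.00859034]
[0.53235082 0.0936638  0.11906422] 1.5177335873332503
251 186
251 286
30.4333
```

View pics/f.png

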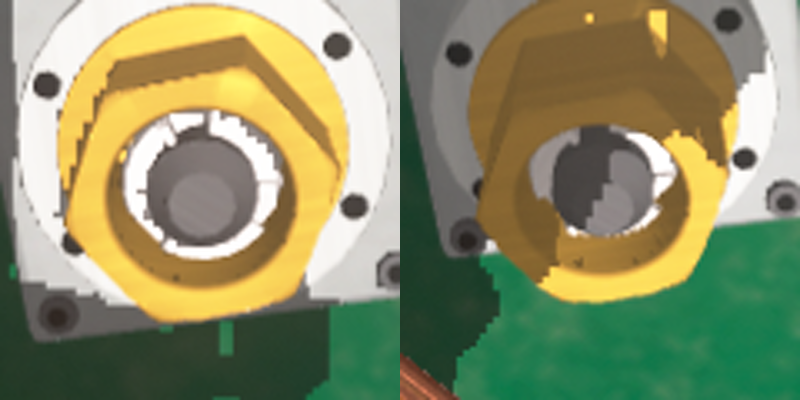

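```bash
python3 - <<'E'
from h import *
from scipy.optimize import brentq
C=[pickle.load(open(f"f{i}.pkl","rb")) for i in(0,1)];O=[(251,186),(251,286)]
g=lambda i,p:(np.array(p,float)+.5)*.3-.5+O[i]
def tri(p0,p1):
    A=[];b=[]
    for i,p in((0,p0),(1,p1)):
        o,d=ray(C[i],[g(i,p)]);d=d[0]/np.linalg.norm(d[0]);M=np.eye(3)-np.outer(d,d);A.append(M);b.append(M@o)
    return np.linalg.lstsq(np.vstack(A),np.hstack(b),rcond=None)[0]
print("bore rim centre",tri((201.5,202),(202,205.5)))
print("rim bottom",tri((203,297),(203,288)),"rim top",tri((200,107),(203,123)))
print("corner",tri((158,321),(166,301)))
print("die hole L",tri((47,85),(59,53)),"R",tri((354,206),(344,158)),"TR",tri((337,46),(328,20)))
for i,(a,b) in enumerate((((106,200),(297,200)),((114,205),(290,205)))):
    w=lambda z:np.linalg.norm(np.diff(onplane(C[i],[g(i,a),g(i,b)],z),axis=0))-.0386
    print("z from bore width",brentq(w,.0,.2))
E
```

```text
bore rim centre [0.53163663 0.09265934 0.08197707]
rim bottom [0.55179378 0.09291213 0.08434874] rim top [0.51203672 0.09263598 0.07964747]
corner [0.55968559 0.08365164 0.0786392 ]
die hole L [0.51708425 0.05518918 0.03470556] R [0.54739536 0.13015933 0.03568481] TR [0.50749651 0.12478812 0.03515958]
z from bore width 0.08734615146532648
z from bore width 0.08895046277687726
```

```bash
python3 - <<'E'
from h import *
for n,zt in(("nut2",.044),("f0",None)):
    c=pickle.load(open(n+".pkl","rb"));h=cv2.cvtColor(c["color"],cv2.COLOR_RGB2HSV)
    for vth in(195,205,215):
        m=cv2.inRange(h,(18,100,vth),(32,255,255));m[:180]=0;m[310:]=0
        cs,hi=cv2.findContours(m,cv2.RETR_CCOMP,cv2.CHAIN_APPROX_NONE)
        for k,x in enumerate(cs):
            if hi[0,k,3]>=0 and cv2.contourArea(x)>1000:
                e=cv2.fitEllipse(x);s=np.sqrt(cv2.contourArea(x));print(n,vth,np.round(e[0],1),np.round(e[1],2),"sqrtA",round(s,2),"camz",c["world_from_camera"][2,3])
E
```

```text
nut2 195 [316.4 240.7] [55.02 56.57] sqrtA 49.44 camz 0.28400535299189544
nut2 205 [316.4 240.8] [55.2  56.98] sqrtA 49.72 camz 0.28400535299189544
nut2 215 [316.3 240.8] [55.3  57.26] sqrtA 49.92 camz 0.28400535299189544
f0 195 [311.  244.9] [55.   57.96] sqrtA 50.04 camz 0.31935148664422797
f0 205 [311.  244.9] [55.22 58.16] sqrtA 50.29 camz 0.31935148664422797
f0 215 [311. 245.] [55.64 58.46] sqrtA 50.63 camz 0.31935148664422797
```

All the height estimates put the nut's top at about 82 mm. Home is 80.6, and just dropped in would be 84.5 or more. I'll confirm by re-caging it lightly and feeling for the stop again.

```bash
python3 - <<'E'
from h import *
from bench import ctrl
q=np.load("qgrip.npy");q6=q[5]
q[5]=q6-np.radians(5)
yaw=None
# pose above along same joint yaw
ctrl.move_to([.53245,.0939,.20],down(np.radians(29+0)).as_rotvec()) if False else None
Rg=None
j=ctrl.solve_ik([.53245,.0939,.20],down(np.radians(0)).as_rotvec())
# yaw = const - j6 ; find yaw giving q6-5deg
y=-(q[5]-j[5]);ro=down(y).as_rotvec();print("yaw",np.degrees(y),ctrl.solve_ik([.53245,.0939,.20],ro)[5],q[5])
ctrl.move_to([.53245,.0939,.20],ro)
print(ctrl.move_l([.53245,.0939,.117],speed=.08,stop_force=6));ctrl.wait(.3)
t0=np.array(ctrl.get_torque())
ctrl.gripper_to(.625);ctrl.wait(.2);print(ctrl.get_opening(),ctrl.get_grip_force(),ctrl.get_torque()-t0,ctrl.get_clock())
w,l=turn(ctrl,-24,1.2,.16,t0,cam=False);print(w,*[(a,b) for a,b,_,_ in l],ctrl.get_clock(),ctrl.get_joints()[5],q6)
ctrl.wait(.2);print(ctrl.get_torque()-t0,ctrl.get_ft_force())
E
```

```text
yaw 10.934027579800057 1.4304671247335339 1.4304671247335339
False
0.6244969332971398 0.0 [-0.01355232  0.00698825 -0.02407731] 33.7833
torque (1.2, np.float64(0.006)) (2.4, np.float64(-0.044)) (3.6, np.float64(0.17)) 34.5333 1.492554947113911 1.5177335873332503
[ 0.28145218 -0.22970778  0.1360526 ] [ 1.6948247   1.10139994 -0.18597925]
```

```bash
python3 - <<'E'
from h import *
from bench import ctrl
q=np.array(ctrl.get_joints());m=ctrl.get_torque()[2];q[5]+=np.radians(.8);ctrl.move_j(q);print(m,ctrl.get_torque()[2])
ctrl.gripper_to(1.0);ctrl.move_l([.53245,.0939,.24],speed=.12);ctrl.move_to([.53,.094,.25],down(np.pi/2).as_rotvec());ctrl.wait(.5)
c=ctrl.capture("wrist");h=cv2.cvtColor(c["color"],cv2.COLOR_RGB2HSV);m=cv2.inRange(h,(18,100,205),(32,255,255));m[:180]=0;m[310:]=0
cs,hi=cv2.findContours(m,cv2.RETR_CCOMP,cv2.CHAIN_APPROX_NONE)
for k,x in enumerate(cs):
    if hi[0,k,3]>=0 and cv2.contourArea(x)>1000: s=np.sqrt(cv2.contourArea(x));print("top z",c["world_from_camera"][2,3]-.240*49.72/s)
print(ctrl.get_clock());print(ctrl.finish_job())
E
```

```text
0.14876662093517867 0.3082905379743338
top z 0.08230206205952315
38.4417
the job is handed in; nothing more can be done
None
```

I set the nut on the stud, backed it off about 40° until it dropped in, and turned it clockwise to a hard stop (felt twice at about the same angle, peak 0.31 N m). I then released it and handed the job in at 38.4 s; camera estimates put its top at about 82 mm against 80.6 mm for fully home, within measurement error, and no verdict was shown.

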